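# Try a sleeve on the go/no-go pin gauge and sort it

## Robot

A 6-joint arm with a two-finger parallel gripper is mounted at the origin on the work surface. World frame = base frame: x ahead of the robot, y to its left, z up, the work surface at z = 0. Lengths are in m, angles in degrees, forces in N, time in s.
With the tool pointing down it reaches from about 0.275 to 0.75 m from the base axis. Payload 10.2 kg.
Tool frame: the origin (TCP) lies on the centre line of the jaws, within the pads' length; the fingertips stand manip.finger_overhang ahead of it and the grasp point (between the pads) lies 2 mm behind it (manip.finger_overhang is the distance from the TCP to the fingertips, in m); y points along the fingers, x is the direction in which the jaws open and shut, and the axes are right-handed (so a half turn about y gives the same grasp; the last joint's range is limited). The gripper opens to 88 mm and grips with 3 to 60 N. Pads are 18 mm wide; open, the fingers measure 123 mm over their backs; the gripper's body (75 mm by 187 mm) begins 45 mm behind the grasp point.
Start: joints at [-82.873, 17.928, 85.812, -0, 76.261, -12.8], TCP at [0.179, -0.494, 0.227] pointing down, gripper open.
Joint ranges: [-168.41, 168.41], [-55.51, 124.54], [10.69, 146.95], [-70.63, 250.63], [1, 178], [-165.06, 165.06]. Speed limits (degrees/s): [136.94, 136.94, 172.46, 180, 180, 180].

## Interface

Orientations are given as [roll, pitch, yaw] about the fixed x, y, z axes, in that order (R = Rz(yaw) Ry(pitch) Rx(roll)).
In Python, from workcell import manip gives the robot as it stands.
- The arm moves only by the shell command python3 -m creep 'ROWS'. ROWS is a JSON object of lists of equal length, an entry for each row: "travel": the shift along the tool's x, y, z in m, a list of three; "dr": the turn, a rotation vector about the tool's x, y, z in degrees, a list of three; "fingers": the finger opening in m, from 0 to 0.0881. In form: {"travel": [[dx, dy, dz], ...], "dr": [[wx, wy, wz], ...], "fingers": [fingers, ...]}. A call has 1 to 20 rows; each row shifts and turns the commanded pose from where the row before left it, along the tool's axes as they then stand; what a row does not reach is not made up. A row lasts 1/10 s, in which the tool goes at most 50 mm and 8.59 degrees, less where a joint would pass 70% of its speed; a pose out of reach is approached as far as the arm can. A call is refused whole if a number of a shift passes 0.05 or a number of a turn 8.59, either way. A call with a gripper value outside its range is refused whole. The fingers move at their own pace and stop on an object; the grip force is fixed at half the most. Time passes only in rows, so rows that do not move let the fingers close. It gives the time, the measured TCP pose, the force and the opening at its end, in the units of the state.
- manip.observe(): the state, without advancing time (a new reading comes with each control period).
- manip.camera(name): name is "scene" or "side" or "wrist"; returns the picture (420x560x3 uint8, red, green, blue); there is no depth.
- manip.camera_model(name): a dict with "fx", "fy", "cx", "cy" (pixels), "position" and "rotation" of the camera in the world. Camera axes: x right, y up, looking along -z (the intrinsics and any distortion apply to the point x, -y, -z); pixel columns grow to the right and rows downward; lengths in m; the calibration is good to about 2 mm. A picture is of the moment at which its call begins: read the wrist's pose just before it. camera_model takes no time and is no camera call; for the wrist camera it gives the pose at the moment of the call.
- manip.hand_in(): hands the job in, once; it reports no verdict.
The state is a dict: "time_s": time; "q": joint angles; "qvel": joint speeds; "joint_efforts": joint torques, N m; "position": TCP position; "tcp_rot": TCP orientation; "contact_force": force on the tool from outside, world axes, zero at the start; "torque": the same for the moment, N m; "grip_width": finger opening in m.
Only numpy, scipy, OpenCV 4.12 (cv2) and the standard library are available. Lean on these libraries where they do the work, as an engineer would, in place of code of your own. Each camera call takes 0.05 s, during which the arm holds its last target.

## Task

Take the sleeve from the front cradle seat (the one nearer the robot), slide it gently onto the horizontal stepped gauge pin as far as it will go, and draw it off again. If it stops at the pin's step its bore is good: lay it in the seat of the wooden rack; if it slides over the step right up to the shoulder it is worn out: put it into the grey bin. Do not ram, drop or throw it, leave the other sleeve in the rear seat and do not disturb the standing shaft or the ring gauge.

Things in the scene. Friction and masses are not known exactly. Their poses are not given: they have to be found in the camera images.
- sleeve_a_mid (a point): centre (on the axis, half-way along) of one plain aluminium sleeve: a tube 84 mm long, 52 mm outside diameter, open at both ends, ends alike, about 0.28 kg; its y axis is the tube axis and lies level. One of the two sleeves has a good 32 mm bore, the other a worn 40 mm bore, outside they are the same; which one lies in front changes
- sleeve_b_mid (a point): centre of the other sleeve, described in the same way
- front_seat (a point): where the axis centre of a sleeve lies when seated in the front place of the fixed dark steel cradle (a plate 210 x 76 x 20 mm with two pairs of 12 mm steel rods along its y axis, the pairs 110 mm apart along its x axis); the rods' tops are 22 mm below this point; axes are the cradle's: y along the rods
- rear_seat (a point): the same for the rear place (farther from the robot), 110 mm away along the cradle's +x
- pin_tip (a point): centre of the free end of the fixed gauge's horizontal steel pin, 105 mm above the table; its +y axis points along the pin from the tip towards the gauge's post: sleeves slide on along +y. From the tip: a 14 mm tapered nose (12 to 28 mm diameter), then 28 mm diameter up to the step, 49 mm from the tip, then 36 mm diameter up to the shoulder, 84 mm from the tip
- pin_step (a point): centre of the pin's step face, 49 mm from the tip (same axes). A good bore stops with its leading end here, the sleeve's centre then lies 7 mm beyond the tip along +y
- pin_shoulder (a point): centre of the shoulder face, a 48 mm disc on the grey post, 84 mm from the tip (same axes); a worn sleeve goes on until its leading end meets it, its centre then 42 mm beyond the tip along +y. The post (52 mm wide, 34 mm deep) rises to 27 mm above the pin's axis
- rack_seat (a point): where the centre of a sleeve lies when seated in the fixed wooden rack (90 x 100 x 20 mm board with two 12 mm wooden dowels along its y axis, 32 mm apart); 54 mm above the table; a sleeve lies with its axis along this point's y; the dowels' tops are 22 mm below this point. For good sleeves
- bin_in (a point): centre of the inner floor (4 mm above the table) of the fixed open grey sheet-metal bin, 140 mm (its x) x 150 mm (its y) x 45 mm high, walls 4 mm. For worn sleeves
- sleeve_a: the body of the first sleeve (origin on its outer surface, 26 mm from its centre: use the point)
- sleeve_b: the body of the second sleeve, likewise
- gauge: the fixed gauge: centre of the underside of its base plate, which is 110 x 100 x 16 mm
- rack: the wooden rack: centre of its underside
- bin: the grey bin: centre of its underside
- cradle: the two-place cradle: centre of its underside
- shaft: a loose flanged steel shaft standing upright, 60 mm flange, 88 mm tall; origin at the centre of its underside; leave it alone
- ring_gauge: a loose steel ring, 54 mm across, 18 mm high, lying flat; origin at the centre of its underside; leave it alone

How it is judged:
By the outcome, as a careful person would: the job done as asked, in the order asked, and still so for the second after the job is handed in, with the robot touching nothing.
It also fails if it takes over 54 s, if anything falls off the work surface, if the arm or the gripper's body presses on something with over 40 N, if the wrist force passes 120 N, or if a joint passes its speed limit or range.

## Working session

There is one attempt and no reset: what is moved stays moved. The work goes in short steps, Python scripts to look and compute and a shell command to move; the robot and the scene stay as the last step left them, time stands still between calls to the robot, and variables do not carry over. Pictures are saved under pics/ and viewed, and the job is handed in when it is done.

```bash
mkdir -p pics; ls; python3 - <<'E'
from workcell import manip
import cv2,json
print(manip.observe()); print(manip.finger_overhang)
for n in ("scene","side","wrist"):
    m=manip.camera_model(n);print(n,m)
    cv2.imwrite(f"pics/{n}0.png",manip.camera(n)[:,:,::-1])
E
```

```text
pics
{'time_s': 0.0, 'q': array([-8.28720544e+01,  1.79594366e+01,  8.58531529e+01, -2.69514775e-03,
        7.62599686e+01, -1.28013340e+01]), 'qvel': array([ 0.03294927,  0.00050386,  0.02452524,  0.01842552,  0.03494434,
       -0.09309337]), 'joint_efforts': array([-6.16433426e-04, -4.02214301e+01, -2.52267176e+01,  6.93399506e-02,
        3.53683135e-02, -8.96892902e-05]), 'position': array([ 0.17888349, -0.49331227,  0.22596677]), 'tcp_rot': array([-8.99864754e+01,  7.13345394e-02, -7.00700701e+01]), 'contact_force': array([ 0.1830511 , -0.34643307,  0.25978688]), 'torque': array([-0.00635012,  0.02671871, -0.06179709]), 'grip_width': 0.0880157583700387}
0.017
scene {'fx': 543.3291267918679, 'fy': 543.3291267918679, 'cx': 271.47733546647004, 'cy': 205.36859111098437, 'position': array([ 1.29817211, -0.49972194,  0.96135398]), 'rotation': array([45.65282086,  0.8141447 , 53.94878903])}
side {'fx': 422.4318041213423, 'fy': 422.4318041213423, 'cx': 283.3415105066519, 'cy': 205.21753262400924, 'position': array([0.24912222, 0.73037184, 0.55559392]), 'rotation': array([ 5.90282549e+01,  9.75019654e-02, -1.56698408e+02])}
wrist {'fx': 359.66087084544654, 'fy': 359.66087084544654, 'cx': 276.1425990282206, 'cy': 209.43799815961302, 'position': array([ 0.25266859, -0.4679745 ,  0.38419728]), 'rotation': array([-17.27537388,   0.07602847, -70.01650615])}
```

View pics/scene0.png

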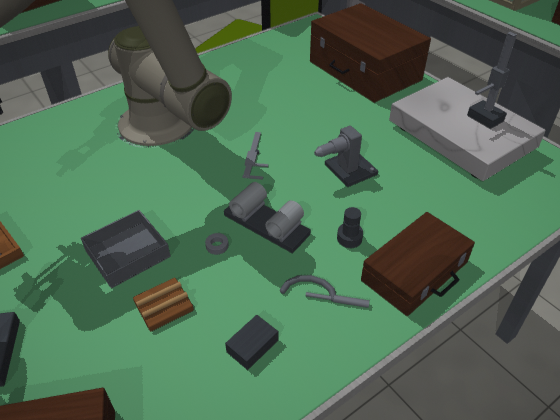

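View pics/side0.png

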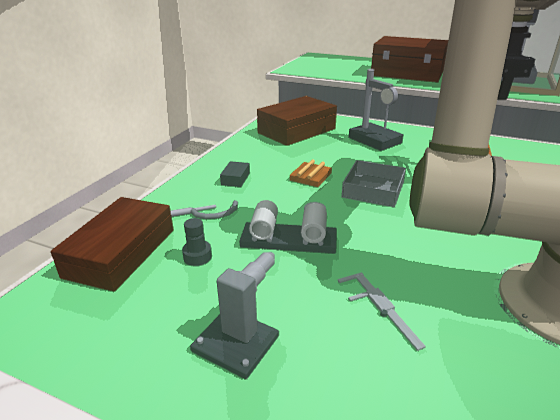

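View pics/wrist0.png

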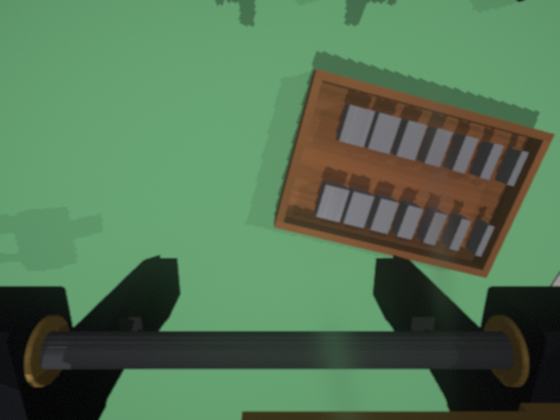

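```bash
cat > h.py <<'E'
import numpy as np,cv2
from scipy.spatial.transform import Rotation as R
from workcell import manip
def cam(n,m=None):
    m=m or manip.camera_model(n)
    return m
def rot(r): return R.from_euler('xyz',r,degrees=True).as_matrix()
def proj(m,P):
    P=np.atleast_2d(P); c=(P-m['position'])@rot(m['rotation'])
    x,y,z=c[:,0],-c[:,1],-c[:,2]
    return np.c_[m['fx']*x/z+m['cx'],m['fy']*y/z+m['cy']]
def ray(m,uv):
    u,v=uv; d=np.array([(u-m['cx'])/m['fx'],-(v-m['cy'])/m['fy'],-1.])
    return m['position'],rot(m['rotation'])@d
def onz(m,uv,z):
    o,d=ray(m,uv); return o+d*(z-o[2])/d[2]
def crop(src,dst,x0,y0,w,h,k):
    im=cv2.imread(src)[y0:y0+h,x0:x0+w]
    im=cv2.resize(im,None,fx=k,fy=k,interpolation=cv2.INTER_CUBIC)
    for i in range(0,w,10):
        cv2.line(im,(i*k,0),(i*k,6 if (x0+i)%50 else 14),(0,0,255),1)
        if (x0+i)%20==0: cv2.putText(im,str(x0+i),(i*k,24),0,.4,(0,0,255),1)
    for i in range(0,h,10):
        cv2.line(im,(0,i*k),(6,i*k),(0,0,255),1)
        if (y0+i)%20==0: cv2.putText(im,str(y0+i),(8,i*k+4),0,.4,(0,0,255),1)
    cv2.imwrite(dst,im)
E
python3 - <<'E'
from h import *
crop('pics/scene0.png','pics/s_a.png',215,110,170,140,4)
crop('pics/scene0.png','pics/s_b.png',75,200,160,130,5)
crop('pics/side0.png','pics/d_a.png',180,190,160,190,3)
crop('pics/side0.png','pics/d_b.png',285,150,130,60,6)
E
```

```text
(no output)
```

View pics/s_a.png

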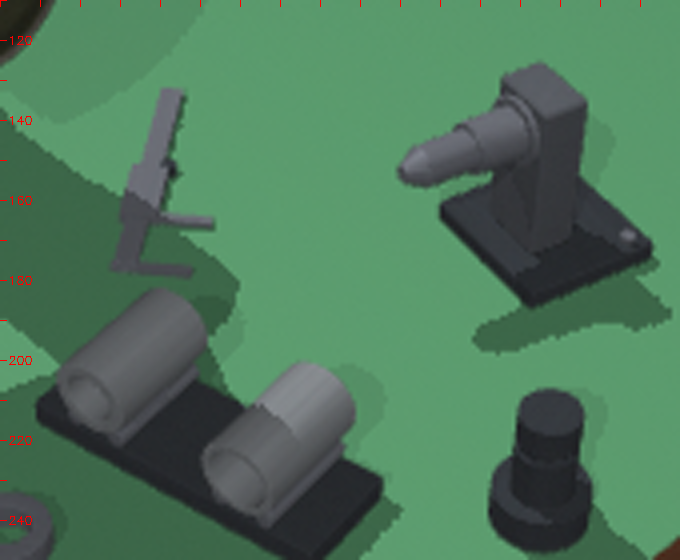

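View pics/s_b.png

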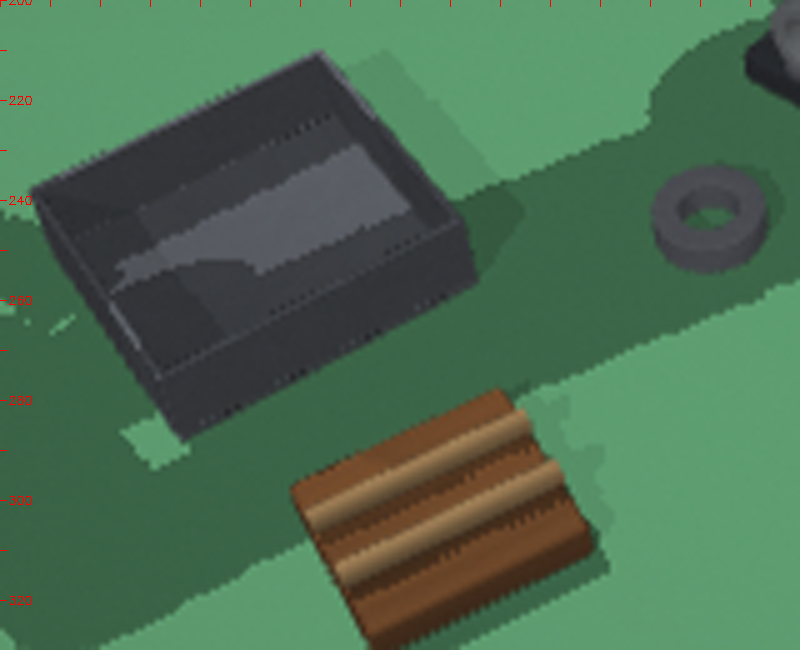

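View pics/d_a.png

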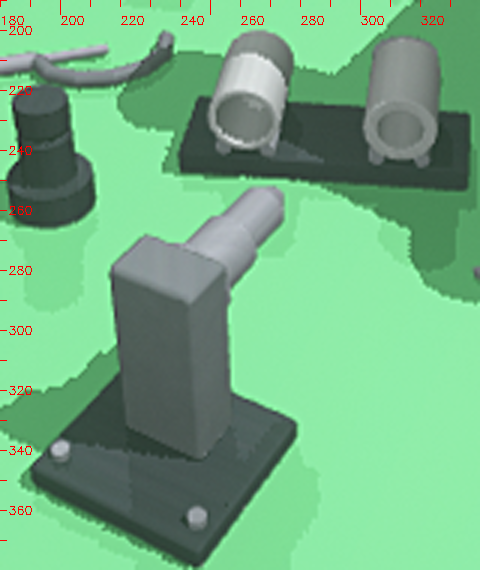

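View pics/d_b.png

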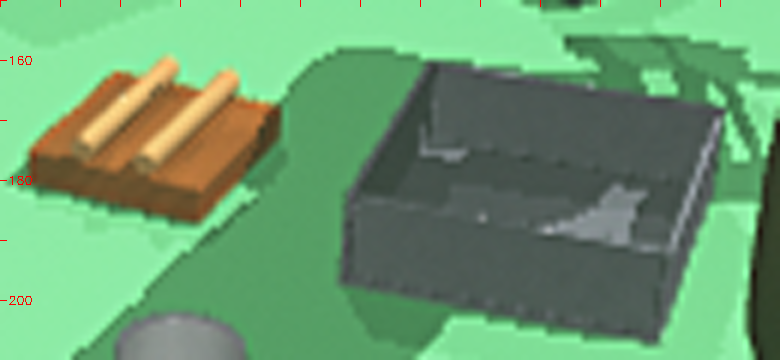

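```bash
python3 - <<'E'
from h import *
S=manip.camera_model('scene');D=manip.camera_model('side')
def p(n,m,z,*uvs):
    print(n,[list(np.round(onz(m,u,z)[:2],3)) for u in uvs])
p('cradle S',S,.02,(224,212.5),(310.5,231.8),(293,249.3))
p('cradle D',D,.02,(248.3,222.3),(336,228.3),(240.7,245),(336,250))
p('post S',S,.132,(340.8,130.5),(350,125.8),(361.8,135),(351.8,139.5))
p('post D',D,.132,(217.3,280.7),(229.3,268.7),(256,276.7),(243.3,291.7))
p('base S',S,.016,(325.5,163),(377.5,171),(347.8,183.8))
p('base D',D,.016,(191.7,346),(245,375),(279,331.7))
p('tip S',S,.105,(315.8,153)); p('tip D',D,.105,(271.5,253.5))
p('bin S rim',S,.045,(82,238),(139,210.5),(168,244),(107,275.5))
p('bin D rim',D,.045,(357.2,160.5),(405.5,168.5),(396.5,192),(343,182))
p('rack S',S,.02,(133.5,297.5),(175,278),(193.5,306.5),(148,326))
p('rack D',D,.02,(304.5,162.5),(331.5,167.5),(290.5,175),(318.5,181.5))
# sleeves far/near end-face outline centers z=.02+? 
p('front sl S near end',S,.076,(215+88/4,110+398/4)); p('rear S',S,.076,(215+238/4,110+480/4))
p('front sl D',D,.076,(180+402/3,190+130/3)); p('rear D',D,.076,(180+247/3,190+118/3))
p('shaft S',S,.005,(350,240));p('ring S',S,.009,(217,243.5))
E
```

```text
cradle S [[np.float64(0.462), np.float64(-0.051)], [np.float64(0.639), np.float64(0.077)], [np.float64(0.657), np.float64(0.011)]]
cradle D [[np.float64(0.647), np.float64(0.013)], [np.float64(0.454), np.float64(-0.043)], [np.float64(0.621), np.float64(0.098)], [np.float64(0.43), np.float64(0.035)]]
post S [[np.float64(0.491), np.float64(0.29)], [np.float64(0.49), np.float64(0.322)], [np.float64(0.537), np.float64(0.32)], [np.float64(0.536), np.float64(0.288)]]
post D [[np.float64(0.533), np.float64(0.324)], [np.float64(0.53), np.float64(0.292)], [np.float64(0.484), np.float64(0.293)], [np.float64(0.486), np.float64(0.33)]]
base S [[np.float64(0.464), np.float64(0.272)], [np.float64(0.572), np.float64(0.36)], [np.float64(0.562), np.float64(0.264)]]
base D [[np.float64(0.567), np.float64(0.364)], [np.float64(0.464), np.float64(0.378)], [np.float64(0.451), np.float64(0.282)]]
tip S [[np.float64(0.498), np.float64(0.205)]]
tip D [[np.float64(0.501), np.float64(0.199)]]
bin S rim [[np.float64(0.359), np.float64(-0.368)], [np.float64(0.356), np.float64(-0.223)], [np.float64(0.493), np.flo
[... 179 characters left out ...]
(-0.219)], [np.float64(0.491), np.float64(-0.218)]]
rack S [[np.float64(0.562), np.float64(-0.343)], [np.float64(0.569), np.float64(-0.246)], [np.float64(0.658), np.float64(-0.252)], [np.float64(0.644), np.float64(-0.35)]]
rack D [[np.float64(0.643), np.float64(-0.339)], [np.float64(0.559), np.float64(-0.338)], [np.float64(0.65), np.float64(-0.248)], [np.float64(0.565), np.float64(-0.241)]]
front sl S near end [[np.float64(0.522), np.float64(-0.049)]]
rear S [[np.float64(0.626), np.float64(-0.018)]]
front sl D [[np.float64(0.467), np.float64(0.073)]]
rear D [[np.float64(0.568), np.float64(0.1)]]
shaft S [[np.float64(0.705), np.float64(0.145)]]
ring S [[np.float64(0.529), np.float64(-0.115)]]
```

```bash
cat >> h.py <<'E'
def rows(p1,yaw1,n,p0=None,yaw0=None,tilt_fix=True):
    """n equal world steps; rows: per row shift in tool axes (before turn) + turn about y"""
    s=manip.observe()
    p0=s['position'] if p0 is None else np.array(p0); R0=rot(s['tcp_rot']) if yaw0 is None else rot([-90,0,yaw0])
    R1=rot([-90,0,yaw1]); rv=R.from_matrix(R0.T@R1).as_rotvec(degrees=True)/n
    dp=(np.array(p1)-p0)/n; Rc=R0
    T=[];W=[]
    for i in range(n):
        T.append([round(float(v),3) for v in Rc.T@dp]); W.append([round(float(v),2) for v in rv])
        Rc=Rc@R.from_rotvec(rv,degrees=True).as_matrix()
    import json; print(json.dumps({"travel":T,"dr":W}).replace(', ',','))
    print('total tool shift',np.round(R0.T@(np.array(p1)-p0),4),'rv',np.round(rv*n,2))
E
python3 - <<'E'
from h import *
S=manip.camera_model('scene');D=manip.camera_model('side')
for z in (.054,):
  print(onz(S,(215+88/4,110+398/4),z),onz(S,(215+238/4,110+480/4),z),onz(D,(180+402/3,190+130/3),z),onz(D,(180+247/3,190+118/3),z))
rows([.515,.05,.24],16,14)
E
```

```text
[ 0.50221958 -0.03753338  0.054     ] [ 0.60920001 -0.00562415  0.054     ] [0.47707358 0.04232922 0.054     ] [0.58214147 0.07124042 0.054     ]
{"travel": [[-0.028,-0.001,0.036],[-0.024,-0.001,0.039],[-0.02,-0.001,0.041],[-0.016,-0.001,0.043],[-0.011,-0.001,0.044],[-0.006,-0.001,0.045],[-0.001,-0.001,0.046],[0.004,-0.001,0.045],[0.009,-0.001,0.045],[0.013,-0.001,0.044],[0.018,-0.001,0.042],[0.022,-0.001,0.04],[0.026,-0.001,0.037],[0.03,-0.001,0.034]],"dr": [[-0.0,-6.15,-0.0],[-0.0,-6.15,-0.0],[-0.0,-6.15,-0.0],[-0.0,-6.15,-0.0],[-0.0,-6.15,-0.0],[-0.0,-6.15,-0.0],[-0.0,-6.15,-0.0],[-0.0,-6.15,-0.0],[-0.0,-6.15,-0.0],[-0.0,-6.15,-0.0],[-0.0,-6.15,-0.0],[-0.0,-6.15,-0.0],[-0.0,-6.15,-0.0],[-0.0,-6.15,-0.0]]}
total tool shift [-0.3963 -0.0134  0.5012] rv [-5.000e-02 -8.607e+01 -3.000e-02]
```

```bash
python3 -m creep '{"travel": [[-0.014,-0.001,0.018],[-0.028,-0.001,0.036],[-0.024,-0.001,0.039],[-0.02,-0.001,0.041],[-0.016,-0.001,0.043],[-0.011,-0.001,0.044],[-0.006,-0.001,0.045],[-0.001,-0.001,0.046],[0.004,-0.001,0.045],[0.009,-0.001,0.045],[0.013,-0.001,0.044],[0.018,-0.001,0.042],[0.022,-0.001,0.04],[0.015,0,0.018],[0,0,0],[0,0,0]],"dr": [[0,-3,0],[0,-6.15,0],[0,-6.15,0],[0,-6.15,0],[0,-6.15,0],[0,-6.15,0],[0,-6.15,0],[0,-6.15,0],[0,-6.15,0],[0,-6.15,0],[0,-6.15,0],[0,-6.15,0],[0,-6.15,0],[0,-6.15,0],[0,-3.1,0],[0,0,0]],"fingers":[0.088,0.088,0.088,0.088,0.088,0.088,0.088,0.088,0.088,0.088,0.088,0.088,0.088,0.088,0.088,0.088]}'
python3 - <<'E'
from h import *
m=manip.camera_model('wrist');cv2.imwrite("pics/w1.png",manip.camera('wrist')[:,:,::-1])
import pickle;pickle.dump(m,open('w1.pkl','wb'));print(m)
crop('pics/w1.png','pics/w1.png'.replace('w1','w1c'),0,0,560,420,1)
E
```

```text
time_s: 1.75
position: [0.4674, 0.0263, 0.2392]
tcp_rot: [-90.0, 0.0, 16.1]
contact_force: [-0.3, 0.1, 0.8]
grip_width: 0.088
{'fx': 359.66087084544654, 'fy': 359.66087084544654, 'cx': 276.1425990282206, 'cy': 209.43799815961302, 'position': array([0.44771206, 0.09953014, 0.39733738]), 'rotation': array([-17.24467876,   0.05671165,  16.13564057])}
```

View pics/w1c.png

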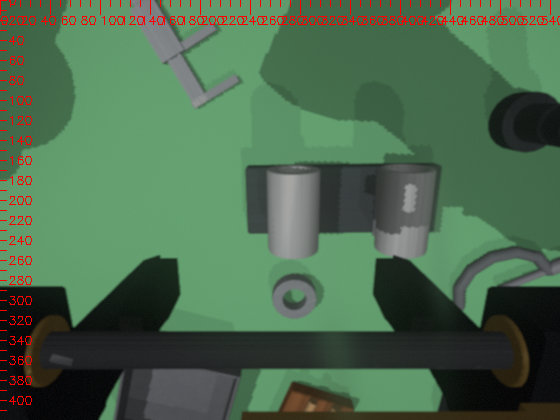

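```bash
python3 - <<'E'
from h import *
crop('pics/w1.png','pics/w1d.png',235,150,130,120,6)
E
```

```text
(no output)
```

View pics/w1d.png

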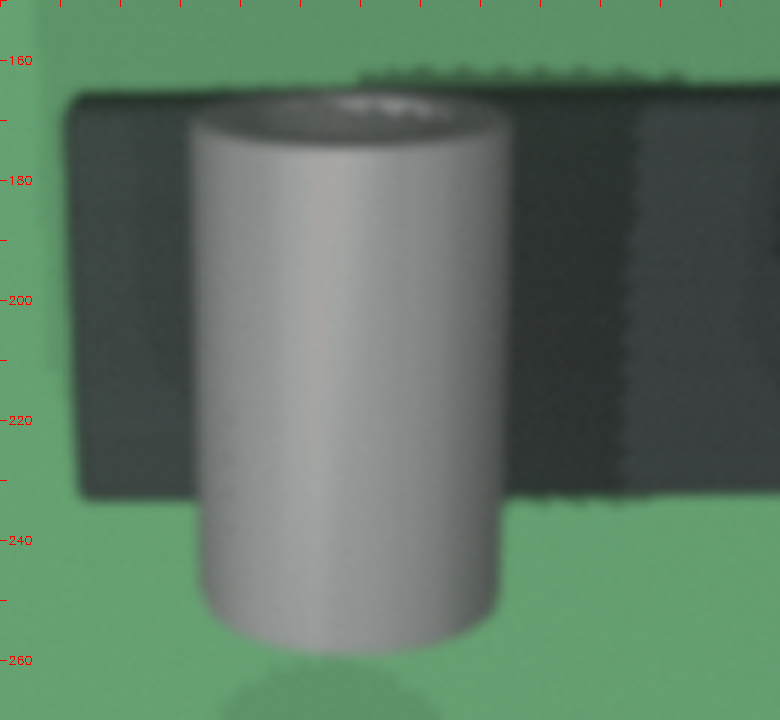

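```bash
cat >> h.py <<'E'
def circ(c,yaw,off,r,n=180):
    a=np.deg2rad(yaw); ax=np.array([np.cos(a),np.sin(a),0]); ay=np.array([-np.sin(a),np.cos(a),0])
    t=np.linspace(0,2*np.pi,n); return np.array(c)+off*ay+r*np.cos(t)[:,None]*ax+r*np.sin(t)[:,None]*np.array([0,0,1.])
def hull_x(m,pts,row):
    h=cv2.convexHull(proj(m,pts).astype(np.float32))[:,0]
    xs=[]
    for a,b in zip(h,np.roll(h,-1,0)):
        if (a[1]-row)*(b[1]-row)<=0 and a[1]!=b[1]: xs.append(a[0]+(b[0]-a[0])*(row-a[1])/(b[1]-a[1]))
    return min(xs),max(xs)
E
python3 - <<'E'
from h import *
import pickle
from scipy.optimize import least_squares
m=pickle.load(open('w1.pkl','rb'))
def f(p):
    c=[p[0],p[1],p[3] if len(p)>3 else .054]
    A=circ(c,p[2],.042,.026);B=circ(c,p[2],-.042,.026);H=np.r_[A,B]
    r=[]
    for row,l,rr in((175,266.8,320.3),(200,267.3,319.5),(225,268,318.8),(243,268.4,318.2)):
        a,b=hull_x(m,H,row); r+=[a-l,b-rr]
    pA=proj(m,A);pB=proj(m,B)
    r+=[pA[:,1].max()-174.5,pA[:,1].min()-165.7,pB[:,1].max()-258.9]
    return r
for x0 in ([.49,.0,16],[.49,0,16,.054]):
    s=least_squares(f,x0,x_scale=[.01,.01,1,.01][:len(x0)]);print(s.x.round(4),np.round(s.fun,1))
# cradle corners
for uv in ((246,166),(248.2,233)): print(onz(m,uv,.02))
E
```

```text
[4.94100e-01 7.00000e-04 1.68641e+01] [ 0.   0.3  0.   0.5 -0.1  0.6 -0.2  0.8  0.1 -1.3  1.2]
[ 4.94600e-01 -1.10000e-03  1.72302e+01  4.71000e-02] [-0.1 -0.9  0.1 -0.5  0.1 -0.2  0.2  0.1  0.6 -0.7 -0. ]
[0.43586102 0.02429765 0.02      ]
[ 0.45749506 -0.04838217  0.02      ]
```

```bash
python3 - <<'E'
from h import *
rows([.50,.26,.25],-6,8)
E
```

```text
{"travel": [[0.012,-0.001,0.027],[0.011,-0.001,0.028],[0.009,-0.001,0.028],[0.008,-0.001,0.028],[0.007,-0.001,0.029],[0.005,-0.001,0.029],[0.004,-0.001,0.029],[0.002,-0.001,0.029]],"dr": [[-0.0,2.74,-0.0],[-0.0,2.74,-0.0],[-0.0,2.74,-0.0],[-0.0,2.74,-0.0],[-0.0,2.74,-0.0],[-0.0,2.74,-0.0],[-0.0,2.74,-0.0],[-0.0,2.74,-0.0]]}
total tool shift [ 0.0957 -0.0107  0.2162] rv [-1.000e-02  2.192e+01 -3.000e-02]
```

```bash
python3 -m creep '{"travel": [[0.012,-0.001,0.027],[0.011,-0.001,0.028],[0.009,-0.001,0.028],[0.008,-0.001,0.028],[0.007,-0.001,0.029],[0.005,-0.001,0.029],[0.004,-0.001,0.029],[0.002,-0.001,0.029],[0,0,0],[0,0,0],[0,0,0]],"dr": [[0,2.74,0],[0,2.74,0],[0,2.74,0],[0,2.74,0],[0,2.74,0],[0,2.74,0],[0,2.74,0],[0,2.74,0],[0,0,0],[0,0,0],[0,0,0]],"fingers":[0.088,0.088,0.088,0.088,0.088,0.088,0.088,0.088,0.088,0.088,0.088]}'
python3 - <<'E'
from h import *
m=manip.camera_model('wrist');cv2.imwrite("pics/w2.png",manip.camera('wrist')[:,:,::-1])
import pickle;pickle.dump(m,open('w2.pkl','wb'));print(m)
crop('pics/w2.png','pics/w2c.png',0,0,560,420,1)
crop('pics/w2.png','pics/w2d.png',210,120,140,130,5)
E
```

```text
time_s: 2.9
position: [0.5, 0.2581, 0.2475]
tcp_rot: [-90.0, 0.0, -6.0]
contact_force: [-0.7, -0.1, 0.4]
grip_width: 0.0878
{'fx': 359.66087084544654, 'fy': 359.66087084544654, 'cx': 276.1425990282206, 'cy': 209.43799815961302, 'position': array([0.50951225, 0.33395101, 0.40565144]), 'rotation': array([-17.28597048,   0.02687426,  -5.96911359])}
```

View pics/w2c.png

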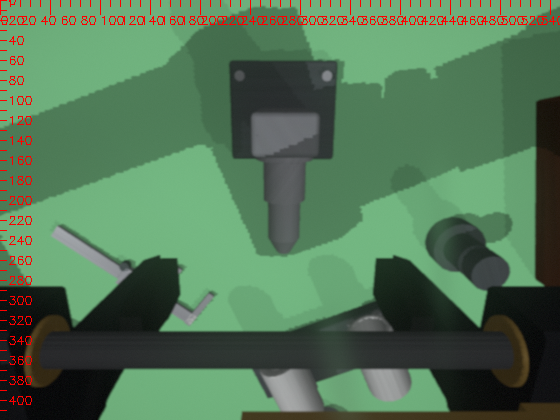

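View pics/w2d.png

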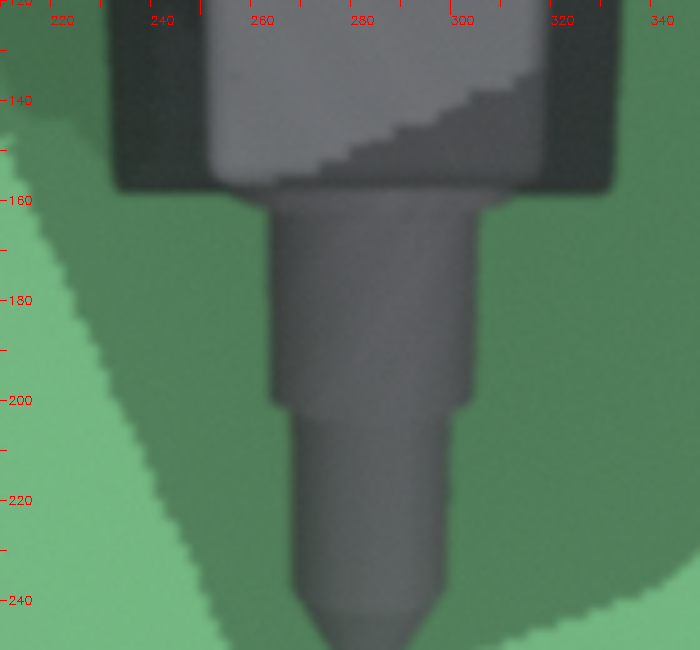

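```bash
python3 - <<'E'
from h import *
import pickle
from scipy.optimize import least_squares
m=pickle.load(open('w2.pkl','rb'))
crop('pics/w2.png','pics/w2e.png',240,190,80,75,8)
def f(p):
    c=[p[0],p[1],p[3] if len(p)>3 else .105]; r=[]
    for a,b,rad,L in ((14,49,.014,((210,268.2,299.8),(235,268.4,299.))),(49,84,.018,((170,264,305.6),(195,264.2,304.8)))):
        H=np.r_[circ(c,p[2],a/1e3,rad),circ(c,p[2],b/1e3,rad)]
        for row,l,rr in L:
            u,v=hull_x(m,H,row); r+=[u-l,v-rr]
    r+=[proj(m,circ(c,p[2],.049,.018))[:,1].max()-202.5, proj(m,circ(c,p[2],.0,.006))[:,1].max()-253.3]
    return r
for x0 in ([.5,.2,-6],[.5,.2,-6,.105]):
    s=least_squares(f,x0,x_scale=[.01,.01,1,.01][:len(x0)]);print(s.x.round(4),np.round(s.fun,1))
E
```

```text
Traceback (most recent call last):
  File "h.py", line 47, in hull_x
    return min(xs),max(xs)
           ~~~^^^^
ValueError: min() iterable argument is empty
```

View pics/w2e.png

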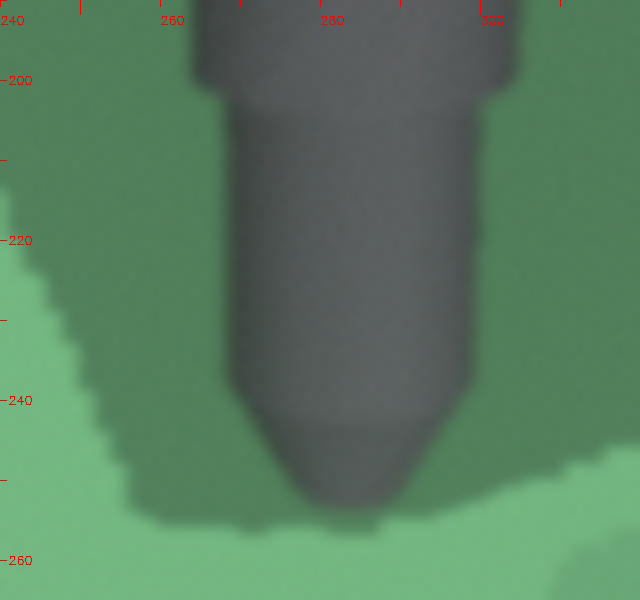

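```bash
python3 - <<'E'
from h import *
import pickle
from scipy.optimize import least_squares
m=pickle.load(open('w2.pkl','rb'))
def f(p):
    c=[p[0],p[1],p[3] if len(p)>3 else .105]; r=[]
    for a,b,rad,L in ((14,49,.014,((210,268.2,299.8),(235,268.4,299.))),(49,84,.018,((170,264,305.6),(195,264.2,304.8)))):
        H=np.r_[circ(c,p[2],(a-40)/1e3,rad),circ(c,p[2],(b+40)/1e3,rad)]
        for row,l,rr in L:
            u,v=hull_x(m,H,row); r+=[u-l,v-rr]
    g=lambda o,rad: proj(m,circ(c,p[2],o,rad))[:,1].max()
    r+=[g(.049,.018)-203.8,g(.014,.014)-242.5, g(0,.006)-253.7]
    return r
for x0 in ([.5,.2,-6],[.5,.2,-6,.105]):
    s=least_squares(f,x0,x_scale=[.01,.01,1,.01][:len(x0)]);print(s.x.round(4),np.round(s.fun,1))
E
```

```text
[ 0.5023  0.2012 -6.314 ] [-0.1  0.3 -0.3  0.4 -0.7  0.4 -0.7  0.4  0.8 -0.2 -0.3]
[ 0.4999  0.2026 -9.3158  0.1072] [-0.7  0.  -2.2 -1.2  0.9  2.3 -0.6  1.   0.5 -0.3 -0.4]
```

```bash
python3 - <<'E'
from h import *
import pickle
m=pickle.load(open('w2.pkl','rb'))
P=[onz(m,u,.016)[:2] for u in ((232.5,158.3),(332.5,158.5),(230.5,61),(337,61))]
print(np.round(P,4)); 
for a,b in ((0,1),(2,3)): d=P[b]-P[a]; print(np.hypot(*d),np.degrees(np.arctan2(d[1],d[0])))
for a,b in ((0,2),(1,3)): d=P[b]-P[a]; print(np.hypot(*d),np.degrees(np.arctan2(-d[0],d[1])))
P=[onz(m,u,.132)[:2] for u in ((252,155.5),(318,155.5),(251.5,113),(319,113.5))]
print(np.round(P,4)); 
for a,b in ((0,1),(2,3)): d=P[b]-P[a]; print(np.hypot(*d),np.degrees(np.arctan2(d[1],d[0])))
rows([.494,.001,.15],16.6,9)
E
```

```text
[[0.4556 0.2762]
 [0.5637 0.2647]
 [0.4673 0.3736]
 [0.5738 0.3625]]
0.10866416475843872 -6.079692442893127
0.10708291140990929 -5.971531337305803
0.09813805415905284 -6.860682791698446
0.09833138696491774 -5.937646342754466
[[0.4867 0.294 ]
 [0.5367 0.2887]
 [0.4902 0.325 ]
 [0.5396 0.3195]]
0.050245958348733445 -5.9649739152685815
0.04965761888293686 -6.378341705519458
{"travel": [[0.002,0.011,-0.028],[0.001,0.011,-0.029],[-0.0,0.011,-0.029],[-0.001,0.011,-0.029],[-0.003,0.011,-0.028],[-0.004,0.011,-0.028],[-0.005,0.011,-0.028],[-0.006,0.011,-0.028],[-0.008,0.011,-0.028]],"dr": [[0.0,-2.51,-0.0],[0.0,-2.51,-0.0],[0.0,-2.51,-0.0],[0.0,-2.51,-0.0],[0.0,-2.51,-0.0],[0.0,-2.51,-0.0],[0.0,-2.51,-0.0],[0.0,-2.51,-0.0],[0.0,-2.51,-0.0]]}
total tool shift [ 0.021   0.0977 -0.2563] rv [ 1.000e-02 -2.263e+01 -0.000e+00]
```

```bash
python3 -m creep '{"travel": [[0.002,0.011,-0.028],[0.001,0.011,-0.029],[0,0.011,-0.029],[-0.001,0.011,-0.029],[-0.003,0.011,-0.028],[-0.004,0.011,-0.028],[-0.005,0.011,-0.028],[-0.006,0.011,-0.028],[-0.008,0.011,-0.028],[0,0,0],[0,0,0],[0,0,0]],"dr": [[0,-2.51,0],[0,-2.51,0],[0,-2.51,0],[0,-2.51,0],[0,-2.51,0],[0,-2.51,0],[0,-2.51,0],[0,-2.51,0],[0,-2.51,0],[0,0,0],[0,0,0],[0,0,0]],"fingers":[0.088,0.088,0.088,0.088,0.088,0.088,0.088,0.088,0.088,0.088,0.088,0.088]}'
python3 - <<'E'
from h import *
m=manip.camera_model('wrist');cv2.imwrite("pics/w3.png",manip.camera('wrist')[:,:,::-1])
rows([.494,.001,.052],16.6,1)
E
```

```text
time_s: 4.15
position: [0.4943, 0.002, 0.1491]
tcp_rot: [-90.0, -0.0, 16.6]
contact_force: [-0.3, 0.1, -0.2]
grip_width: 0.088
{"travel": [[-0.001,0.097,-0.001]],"dr": [[0.02,0.07,0.05]]}
total tool shift [-0.0007  0.097  -0.001 ] rv [0.02 0.07 0.05]
```

View pics/w3.png

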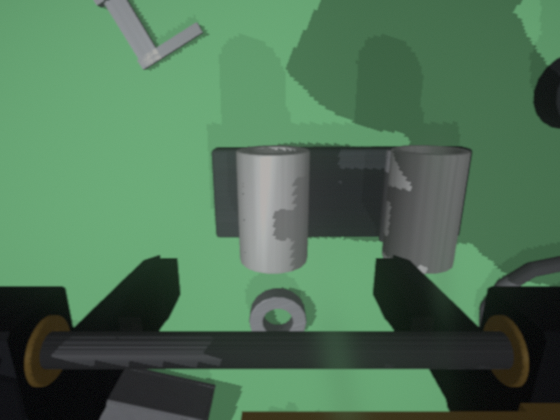

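```bash
python3 -m creep '{"travel": [[0,0.014,0],[0,0.014,0],[0,0.014,0],[0,0.014,0],[0,0.014,0],[0,0.012,0],[0,0.010,0],[0,0.005,0],[0,0,0],[0,0,0]],"dr": [[0,0,0],[0,0,0],[0,0,0],[0,0,0],[0,0,0],[0,0,0],[0,0,0],[0,0,0],[0,0,0],[0,0,0]],"fingers":[0.088,0.088,0.088,0.088,0.088,0.088,0.088,0.088,0.088,0.088]}'
python3 -m creep '{"travel": [[0,0,0],[0,0,0],[0,0,0],[0,0,0],[0,0,0],[0,0,0],[0,0,0],[0,0,0]],"dr": [[0,0,0],[0,0,0],[0,0,0],[0,0,0],[0,0,0],[0,0,0],[0,0,0],[0,0,0]],"fingers":[0.08,0.07,0.062,0.058,0.055,0.05,0.04,0.04]}'
```

```text
time_s: 5.2
position: [0.4944, 0.0016, 0.0519]
tcp_rot: [-90.0, -0.0, 16.7]
contact_force: [-0.5, -0.3, 0.6]
grip_width: 0.0876
time_s: 6.0
position: [0.4926, 0.0012, 0.0514]
tcp_rot: [-90.0, 0.2, 16.7]
contact_force: [-8.6, -4.1, 6.8]
grip_width: 0.0467
```

```bash
python3 - <<'E'
from h import *
cv2.imwrite("pics/w4.png",manip.camera('wrist')[:,:,::-1])
cv2.imwrite("pics/d4.png",manip.camera('side')[:,:,::-1])
crop('pics/d4.png','pics/d4c.png',220,130,140,130,5)
s=manip.observe();print(s['grip_width'],s['contact_force'],s['position'],s['torque'])
E
```

```text
0.04637348375029769 [-9.16993261 -4.93418364  5.90755808] [0.49259887 0.00124429 0.05142733] [-0.79491067  1.57124557  0.02168021]
```

View pics/w4.png

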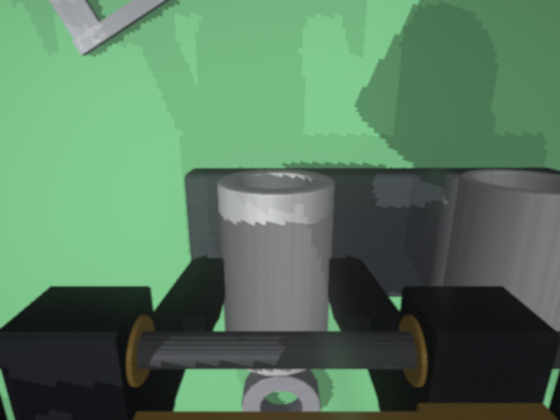

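View pics/d4c.png

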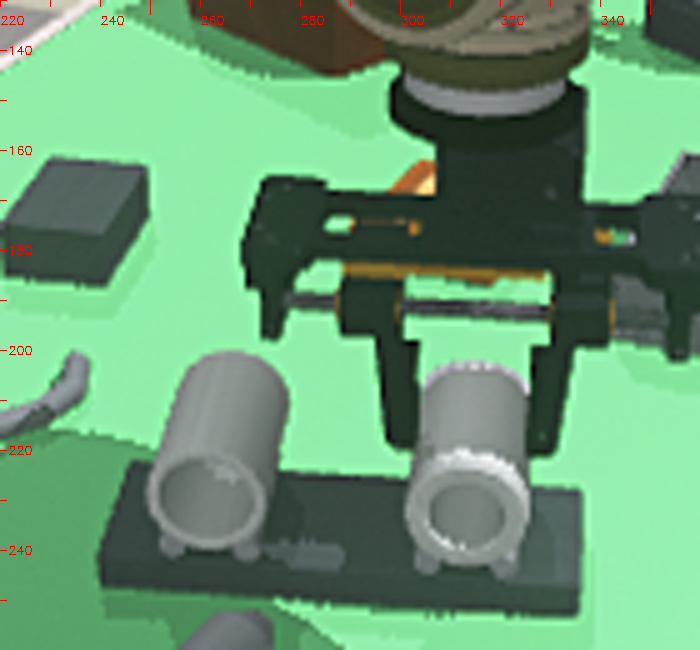

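```bash
python3 -m creep '{"travel": [[-0.002,0,0],[0,0,0],[0,0,0],[0,0,0]],"dr": [[0,0,0],[0,0,0],[0,0,0],[0,0,0]],"fingers":[0.04,0.04,0.04,0.04]}'
python3 - <<'E'
from h import *
s=manip.observe();print(s['grip_width'],s['contact_force'],s['position'],s['torque'],s['tcp_rot'])
E
```

```text
time_s: 6.5
position: [0.4922, 0.001, 0.0514]
tcp_rot: [-90.0, 0.0, 16.7]
contact_force: [-1.0, 0.2, -0.9]
grip_width: 0.0464
0.04639414067727241 [-0.9684172   0.24385584 -0.90943228] [0.49221129 0.00100679 0.05142771] [-0.15385379  0.05958702  0.0016198 ] [-8.99965155e+01  1.52803732e-02  1.66509388e+01]
```

```bash
python3 -m creep '{"travel": [[0,-0.003,0],[0,-0.006,0],[0,-0.01,0],[0,-0.012,0],[0,-0.012,0],[0,-0.012,0],[0,-0.005,0],[0,0,0],[0,0,0]],"dr": [[0,0,0],[0,0,0],[0,0,0],[0,0,0],[0,0,0],[0,0,0],[0,0,0],[0,0,0],[0,0,0]],"fingers":[0.04,0.04,0.04,0.04,0.04,0.04,0.04,0.04,0.04]}'
python3 - <<'E'
from h import *
m=manip.camera_model('wrist');cv2.imwrite("pics/w5.png",manip.camera('wrist')[:,:,::-1])
import pickle;pickle.dump(m,open('w5.pkl','wb'))
cv2.imwrite("pics/d5.png",manip.camera('side')[:,:,::-1])
crop('pics/d5.png','pics/d5c.png',220,120,140,130,5)
s=manip.observe();print(s['grip_width'],s['contact_force'],s['position'],s['torque'],s['tcp_rot'])
pickle.dump(s,open('w5s.pkl','wb'))
crop('pics/w5.png','pics/w5c.png',200,150,160,130,5)
E
```

```text
time_s: 7.4
position: [0.492, 0.001, 0.1113]
tcp_rot: [-90.0, 0.0, 16.6]
contact_force: [-0.1, -0.7, -2.9]
grip_width: 0.0465
0.04661145321315429 [-0.67978964  0.30380878 -2.07754624] [0.4919588  0.00106191 0.11102217] [-0.01542082 -0.09983411 -0.02230276] [-8.99693235e+01  5.39611137e-02  1.66477402e+01]
```

View pics/w5c.png

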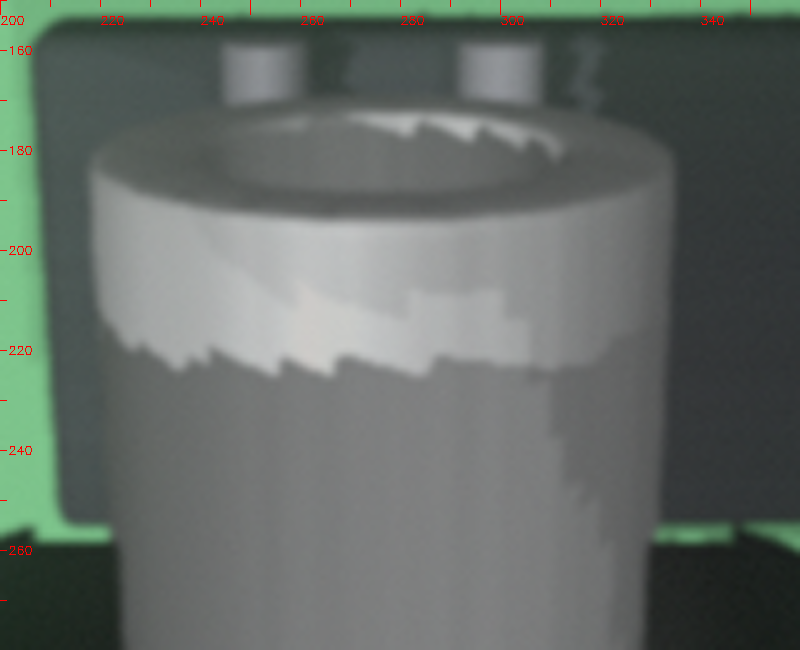

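View pics/d5c.png

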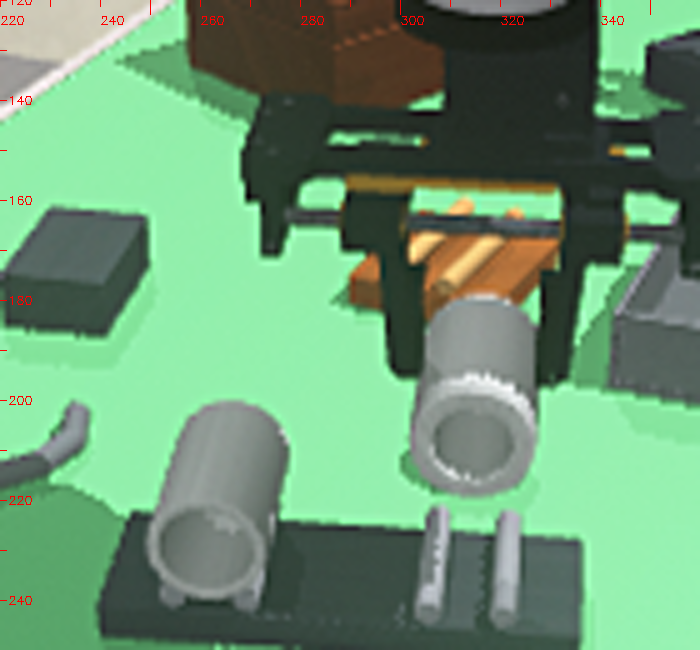

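```bash
cat > fs.py <<'E'
from h import *
from scipy.optimize import least_squares
def fit(m,s,E,rimlow,rimhigh):
    Rt=rot(s['tcp_rot']);T=s['position']
    t=np.linspace(0,2*np.pi,180)
    def pts(p,off,r=.026):  # tool frame: axis ~ z ; params x,y,z centre, wy(yaw deg), wx(pitch deg)
        Rl=R.from_rotvec([p[4],p[3],0],degrees=True).as_matrix()
        L=np.c_[r*np.cos(t),r*np.sin(t),np.full_like(t,off)]@Rl.T+np.array(p[:3])
        return L@Rt.T+T
    def f(p):
        H=np.r_[pts(p,.042),pts(p,-.042)];r=[]
        for row,l,rr in E:
            a,b=hull_x(m,H,row);r+=[a-l,b-rr]
        q=proj(m,pts(p,.042))[:,1]
        return r+[q.max()-rimlow,q.min()-rimhigh, (p[4])/.5]   # weak prior on pitch
    q=least_squares(f,[0,-.002,0,0,0],x_scale=[.01,.01,.01,1,1]);print('tool x,y,z',q.x[:3].round(4),'wy,wx',q.x[3:].round(2),np.round(q.fun,1)); return q.x
E
python3 - <<'E'
from fs import *
import pickle
m=pickle.load(open('w5.pkl','rb'));s=pickle.load(open('w5s.pkl','rb'))
p=fit(m,s,[(190,218.6,335),(230,220.8,332.6),(270,224.2,329.2)],194,170)
print(rot(s['tcp_rot'])@p[:3]+s['position'])
E
```

```text
tool x,y,z [ 0.0017  0.0027 -0.0022] wy,wx [-0.2  -0.27] [ 1.  -1.3  0.8 -0.7 -0.6  0.9  0.4 -0.5 -0.5]
[ 0.494187   -0.00060425  0.10836234]
```

```bash
python3 - <<'E'
from h import *
D=manip.camera_model('side')
a=np.deg2rad(16.65);ax=np.array([-np.sin(a),np.cos(a),0])
def hit(uv,P):
    o,d=ray(D,uv); t=((P-o)@ax)/(d@ax); return o+t*d
T=np.array([.4922,.001,.111])
for off in (0,-.002): print('held',hit((314.6,207.6),T+(.042+off)*ax))
ex=np.array([np.cos(a),np.sin(a),0])
Q=np.array([.4922,.001,.054])
print('seated0',hit((180+402/3,190+130/3),Q+.042*ax), 'rear',hit((261.8,227.8),Q+.11*ex+.042*ax),'expect',Q+.042*ax,Q+.11*ex+.042*ax)
print(proj(D,T+.042*ax+[0,0,.0026]))
# gripped, from d4: 
print('seated d4',hit((220+467/5,130+508/5),Q+.042*ax))
E
```

```text
held [0.47866627 0.04079056 0.11529433]
held [0.47929824 0.03889203 0.11408211]
seated0 [0.47768097 0.04049589 0.05266347] rear [0.58290952 0.0719659  0.05813984] expect [0.48016597 0.04123906 0.054     ] [0.58555399 0.07275676 0.054     ]
[[313.78942282 208.27508905]]
seated d4 [0.47901996 0.04089633 0.05692743]
```

```bash
python3 - <<'E'
from h import *
rows([.494,.135,.1024],-6.2,10)
E
```

```text
{"travel": [[0.004,0.001,0.013],[0.004,0.001,0.013],[0.003,0.001,0.013],[0.002,0.001,0.013],[0.002,0.001,0.013],[0.001,0.001,0.013],[0.001,0.001,0.013],[0.0,0.001,0.013],[-0.0,0.001,0.013],[-0.001,0.001,0.013]],"dr": [[-0.0,2.28,-0.01],[-0.0,2.28,-0.01],[-0.0,2.28,-0.01],[-0.0,2.28,-0.01],[-0.0,2.28,-0.01],[-0.0,2.28,-0.01],[-0.0,2.28,-0.01],[-0.0,2.28,-0.01],[-0.0,2.28,-0.01],[-0.0,2.28,-0.01]]}
total tool shift [0.0403 0.0087 0.1277] rv [-2.000e-02  2.285e+01 -6.000e-02]
```

```bash
python3 -m creep '{"travel": [[0.004,-0.01,0.013],[0.004,-0.01,0.013],[0.003,0,0.013],[0.002,0,0.013],[0.002,0,0.013],[0.001,0,0.013],[0.001,0.004,0.013],[0,0.01,0.013],[0,0.01,0.013],[-0.001,0.004,0.013],[0,0,0],[0,0,0],[0,0,0]],"dr": [[0,2.28,0],[0,2.28,0],[0,2.28,0],[0,2.28,0],[0,2.28,0],[0,2.28,0],[0,2.28,0],[0,2.28,0],[0,2.28,0],[0,2.28,0],[0,0,0],[0,0,0],[0,0,0]],"fingers":[0.04,0.04,0.04,0.04,0.04,0.04,0.04,0.04,0.04,0.04,0.04,0.04,0.04]}'
python3 - <<'E'
from h import *
m=manip.camera_model('wrist');cv2.imwrite("pics/w6.png",manip.camera('wrist')[:,:,::-1])
import pickle;pickle.dump(m,open('w6.pkl','wb'))
cv2.imwrite("pics/s6.png",manip.camera('scene')[:,:,::-1])
cv2.imwrite("pics/d6.png",manip.camera('side')[:,:,::-1])
s=manip.observe();print(s['grip_width'],s['contact_force'],s['position'],s['torque'],s['tcp_rot'])
pickle.dump(s,open('w6s.pkl','wb'))
crop('pics/w6.png','pics/w6c.png',200,60,160,140,5)
crop('pics/s6.png','pics/s6c.png',250,90,130,110,6)
crop('pics/d6.png','pics/d6c.png',200,180,120,110,6)
E
```

```text
time_s: 8.8
position: [0.4937, 0.1324, 0.1037]
tcp_rot: [-90.0, -0.0, -6.1]
contact_force: [0.6, 0.4, -2.9]
grip_width: 0.0468
0.04650423568428306 [ 0.36897184  0.09852272 -3.03326139] [0.49364246 0.13247271 0.10373918] [-0.08230583 -0.03950802 -0.00075533] [-8.99998871e+01 -2.12876090e-02 -6.16863278e+00]
```

View pics/w6c.png

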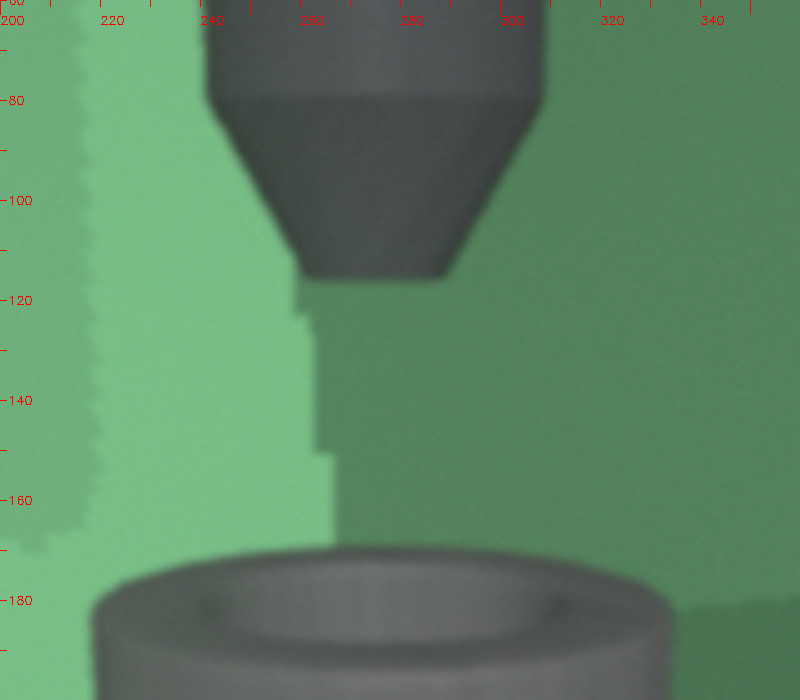

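View pics/s6c.png

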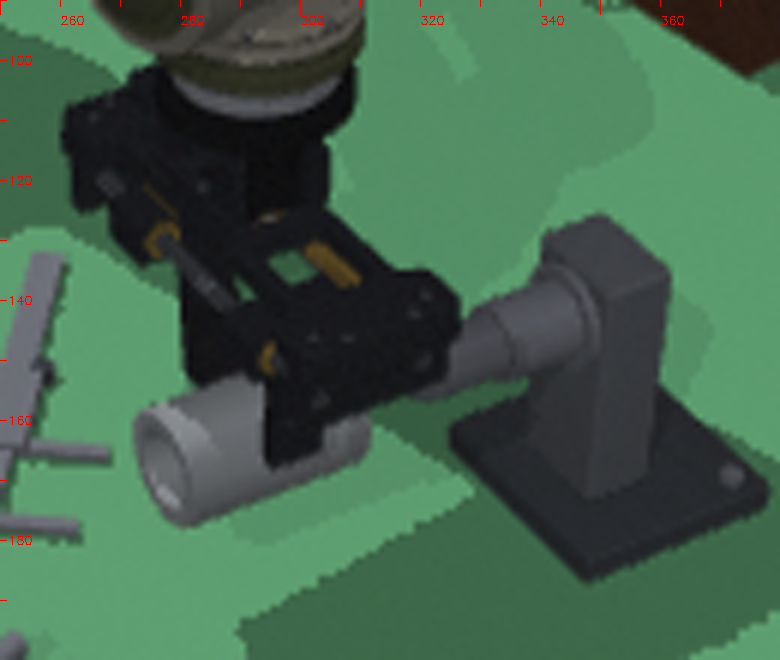

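View pics/d6c.png

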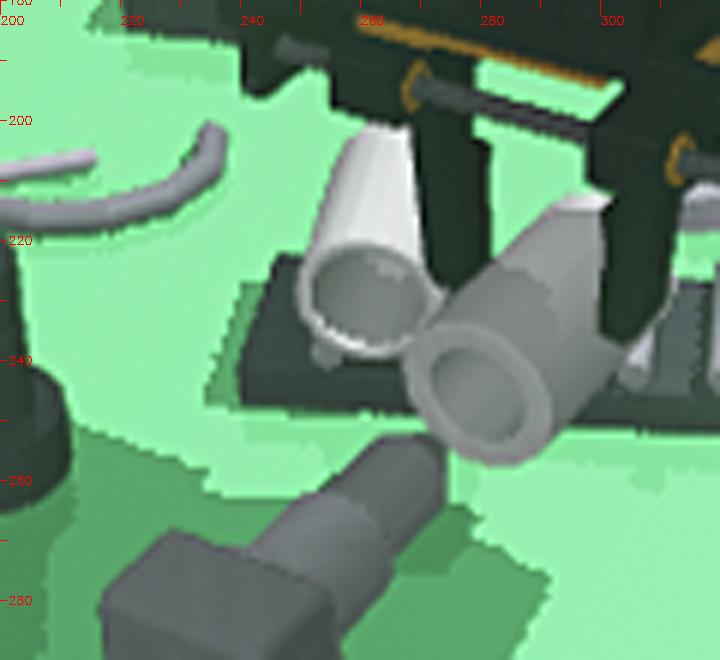

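```bash
python3 - <<'E'
from h import *
import pickle
m=pickle.load(open('w6.pkl','rb'));s=pickle.load(open('w6s.pkl','rb'))
Rt=rot(s['tcp_rot'])
for l,r,v,D in ((218.4,335,181.5,.052),(241.2,309,80,.028)):
    d=m['fx']*D/(r-l); o,dr=ray(m,((l+r)/2,v)); P=o+dr*d
    print(P.round(4),'tool',(Rt.T@(P-s['position'])).round(4))
# silhouettes via full fit of pin w/ free z
from scipy.optimize import least_squares
def f(p):
    c=p[:3];r=[]
    H=np.r_[circ(c,p[3],.014,.014),circ(c,p[3],.089,.014)]
    for row,l,rr in ((62,240.6,309.2),(76,241,309)):
        u,v=hull_x(m,H,row);r+=[u-l,v-rr]
    g=lambda o,rad: proj(m,circ(c,p[3],o,rad))
    r+=[g(0,.006)[:,1].max()-116, g(.014,.014)[:,1].max()-79]
    q=g(0,.006); r+=[q[:,0].min()-260,q[:,0].max()-289]
    return r
q=least_squares(f,[.5,.2,.105,-6],x_scale=[.01,.01,.01,1]);print(q.x.round(4),np.round(q.fun,1))
D=manip.camera_model('side')
for zz in (0,.0026): print(proj(D,s['position']+[0,0,zz]+.042*Rt[:,2]))
S=manip.camera_model('scene')
for zz in (0,.0026): print(proj(S,s['position']+[0,0,zz]-.042*Rt[:,2]))
E
```

```text
[0.4997 0.1726 0.105 ] tool [ 0.0017 -0.0012  0.0406]
[0.5036 0.2151 0.1041] tool [ 0.001  -0.0004  0.0833]
[ 0.5019  0.2016  0.1054 -6.8337] [-0.4  0.6 -0.5  0.3 -1.1  1.5  0.2 -0.3]
[[278.88849028 246.56297559]]
[[278.87810417 245.3867808 ]]
[[277.01999998 169.4857577 ]]
[[277.01238854 168.6672987 ]]
```

```bash
python3 -m creep '{"travel": [[-0.0008,0.0012,0],[0,0,0.005],[0,0,0.01],[0,0,0.01],[0,0,0.007],[0,0,0.004],[0,0,0.004],[0,0,0],[0,0,0]],"dr": [[0,0,0],[0,0,0],[0,0,0],[0,0,0],[0,0,0],[0,0,0],[0,0,0],[0,0,0],[0,0,0]],"fingers":[0.04,0.04,0.04,0.04,0.04,0.04,0.04,0.04,0.04]}'
python3 - <<'E'
from h import *
m=manip.camera_model('wrist');cv2.imwrite("pics/w7.png",manip.camera('wrist')[:,:,::-1])
s=manip.observe();print(s['grip_width'],s['contact_force'],s['position'],s['torque'],s['tcp_rot'])
crop('pics/w7.png','pics/w7c.png',200,60,160,140,5)
E
```

```text
time_s: 9.85
position: [0.497, 0.1727, 0.1023]
tcp_rot: [-90.0, 0.0, -6.2]
contact_force: [-0.5, 0.1, -2.9]
grip_width: 0.0467
0.04656772865855941 [-0.08598524 -0.2786685  -1.45644132] [0.4969805  0.17259872 0.10229371] [-0.04045364 -0.11455892 -0.02173365] [-9.00030044e+01  3.97374735e-03 -6.16499829e+00]
```

View pics/w7c.png

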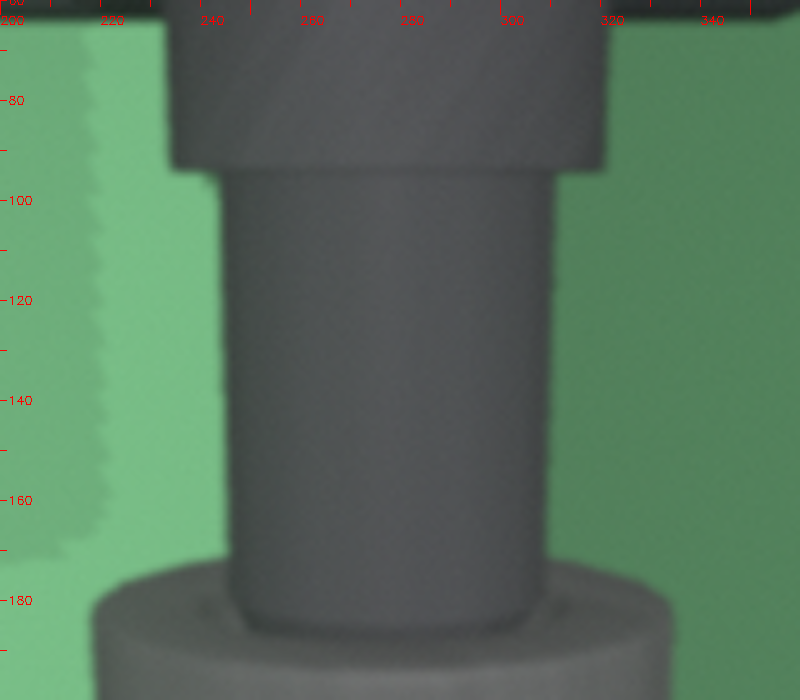

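```bash
python3 -m creep '{"travel": [[0.0003,0,0.003],[0,0,0.005],[0,0,0.005],[0,0,0.005],[0,0,0.005],[0,0,0.005],[0,0,0],[0,0,0]],"dr": [[0,0,0],[0,0,0],[0,0,0],[0,0,0],[0,0,0],[0,0,0],[0,0,0],[0,0,0]],"fingers":[0.04,0.04,0.04,0.04,0.04,0.04,0.04,0.04]}'
python3 - <<'E'
from h import *
m=manip.camera_model('wrist');cv2.imwrite("pics/w8.png",manip.camera('wrist')[:,:,::-1])
s=manip.observe();print(s['grip_width'],s['contact_force'],s['position'],s['torque'],s['tcp_rot'])
crop('pics/w8.png','pics/w8c.png',200,60,160,140,5)
E
```

```text
time_s: 10.7
position: [0.5002, 0.2007, 0.1023]
tcp_rot: [-90.0, 0.0, -6.1]
contact_force: [-0.5, 0.2, -3.3]
grip_width: 0.0463
0.04640235871272678 [ 0.22280769 -0.99841861 -2.79881603] [0.50024678 0.20053025 0.1022826 ] [ 0.00238748 -0.03588399 -0.01953577] [-9.00059251e+01  5.15726287e-03 -6.14886513e+00]
```

View pics/w8c.png

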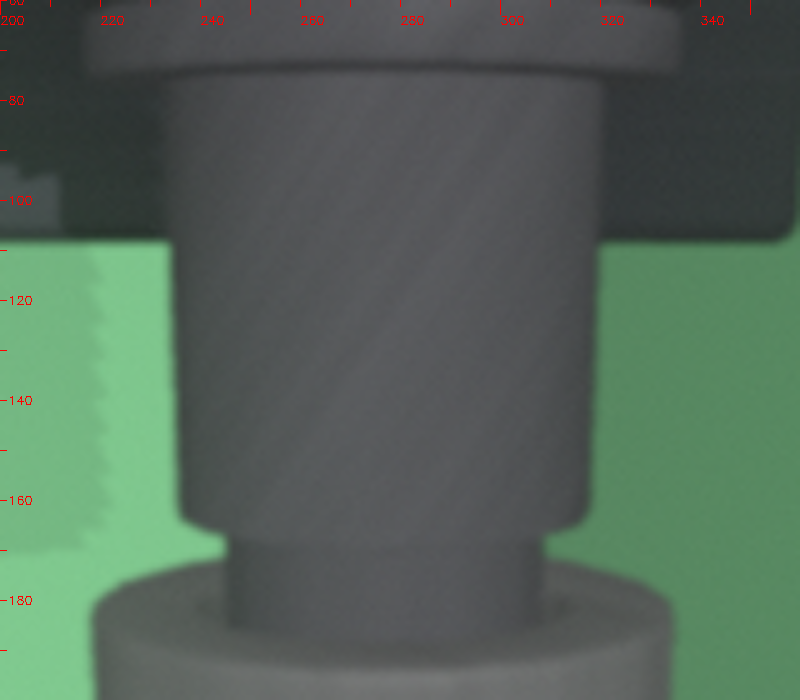

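```bash
python3 -m creep '{"travel": [[0,0,0.002],[0,0,0.002],[0,0,0.002],[0,0,0]],"dr": [[0,0,0],[0,0,0],[0,0,0],[0,0,0]],"fingers":[0.04,0.04,0.04,0.04]}'
python3 -m creep '{"travel": [[0,0,0.001],[0,0,0]],"dr": [[0,0,0],[0,0,0]],"fingers":[0.04,0.04]}'
python3 -m creep '{"travel": [[0,0,0.001],[0,0,0]],"dr": [[0,0,0],[0,0,0]],"fingers":[0.04,0.04]}'
```

```text
time_s: 11.15
position: [0.5009, 0.2068, 0.1023]
tcp_rot: [-90.0, -0.0, -6.1]
contact_force: [-0.4, 0.2, -2.2]
grip_width: 0.0465
time_s: 11.35
position: [0.501, 0.2076, 0.1023]
tcp_rot: [-90.0, 0.0, -6.1]
contact_force: [0.9, 0.0, -2.4]
grip_width: 0.0462
time_s: 11.55
position: [0.5011, 0.2081, 0.1022]
tcp_rot: [-90.1, 0.0, -6.2]
contact_force: [-1.0, -4.1, -2.3]
grip_width: 0.0462
```

```bash
python3 -m creep '{"travel": [[0,0,0.001],[0,0,0]],"dr": [[0,0,0],[0,0,0]],"fingers":[0.04,0.04]}'
python3 -m creep '{"travel": [[0,0,0.001],[0,0,0],[0,0,0]],"dr": [[0,0,0],[0,0,0],[0,0,0]],"fingers":[0.04,0.04,0.04]}'
python3 - <<'E'
from h import *
m=manip.camera_model('wrist');cv2.imwrite("pics/w9.png",manip.camera('wrist')[:,:,::-1])
s=manip.observe();print(s['grip_width'],s['contact_force'],s['position'],s['torque'],s['tcp_rot'])
crop('pics/w9.png','pics/w9c.png',200,60,160,140,5)
E
```

```text
time_s: 11.75
position: [0.5011, 0.2082, 0.1022]
tcp_rot: [-90.2, 0.0, -6.1]
contact_force: [-0.5, -9.9, -1.0]
grip_width: 0.0466
time_s: 12.05
position: [0.5011, 0.2083, 0.1022]
tcp_rot: [-90.3, 0.1, -6.1]
contact_force: [-2.6, -14.2, -0.0]
grip_width: 0.0464
0.046537437228839046 [ -1.93605732 -15.30813979   0.48964461] [0.50107608 0.20832692 0.10218779] [-2.5664783   0.32993583 -0.04761815] [-9.02575302e+01  7.34664694e-02 -6.14564700e+00]
```

View pics/w9c.png

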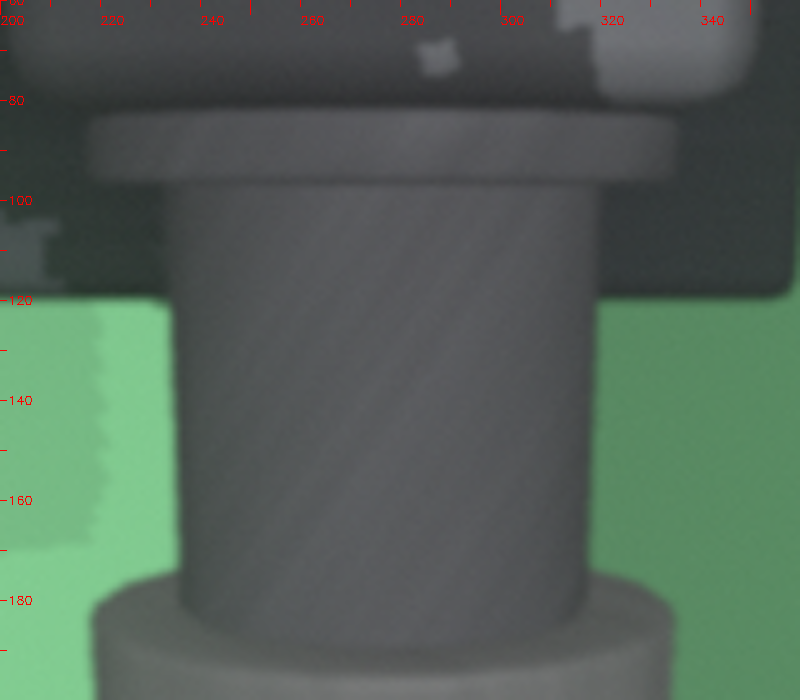

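```bash
python3 -m creep '{"travel": [[0,0,-0.002],[0,0,-0.003],[0,0,-0.005],[0,0,-0.008],[0,0,-0.01],[0,0,-0.01],[0,0,-0.01],[0,0,-0.01],[0,0,-0.01],[0,0,-0.01],[0,0,-0.005],[0,0,0],[0,0,0]],"dr": [[0,0,0],[0,0,0],[0,0,0],[0,0,0],[0,0,0],[0,0,0],[0,0,0],[0,0,0],[0,0,0],[0,0,0],[0,0,0],[0,0,0],[0,0,0]],"fingers":[0.04,0.04,0.04,0.04,0.04,0.04,0.04,0.04,0.04,0.04,0.04,0.04,0.04]}'
python3 - <<'E'
from h import *
import pickle
m=manip.camera_model('wrist');cv2.imwrite("pics/w10.png",manip.camera('wrist')[:,:,::-1])
s=manip.observe();print(s['grip_width'],s['contact_force'],s['position'],s['torque'],s['tcp_rot'])
pickle.dump((m,s),open('w10.pkl','wb'))
E
```

```text
time_s: 13.4
position: [0.4925, 0.1281, 0.1023]
tcp_rot: [-90.0, -0.0, -6.2]
contact_force: [0.2, -0.9, -1.8]
grip_width: 0.0466
0.04688925973484756 [-0.73878677 -0.21944072 -2.44255124] [0.49248004 0.12823622 0.10232163] [-0.01062674 -0.07320735 -0.01196594] [-8.99935789e+01 -1.70540597e-03 -6.14011516e+00]
```

View pics/w10.png

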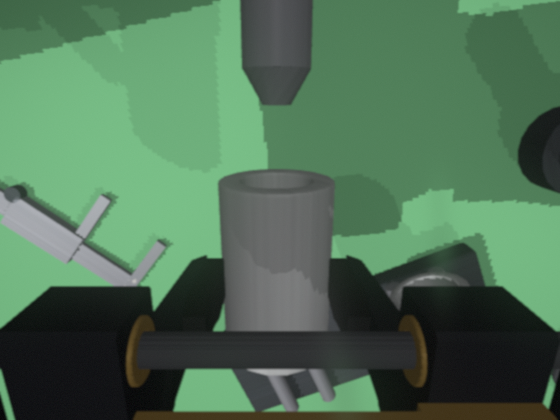

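```bash
python3 - <<'E'
from h import *
s=manip.observe();p=s['position']+[0,0,.08]
rows([.60,-.375,.185],-4.5,14,p0=p)
E
```

```text
{"travel": [[0.011,-0.0,-0.035],[0.011,-0.0,-0.035],[0.011,-0.0,-0.035],[0.011,-0.0,-0.035],[0.011,-0.0,-0.035],[0.011,-0.0,-0.035],[0.011,-0.0,-0.035],[0.011,-0.0,-0.035],[0.011,-0.0,-0.035],[0.011,-0.0,-0.035],[0.011,-0.0,-0.035],[0.011,-0.0,-0.035],[0.011,-0.0,-0.035],[0.011,-0.0,-0.035]],"dr": [[-0.0,-0.12,0.0],[-0.0,-0.12,0.0],[-0.0,-0.12,0.0],[-0.0,-0.12,0.0],[-0.0,-0.12,0.0],[-0.0,-0.12,0.0],[-0.0,-0.12,0.0],[-0.0,-0.12,0.0],[-0.0,-0.12,0.0],[-0.0,-0.12,0.0],[-0.0,-0.12,0.0],[-0.0,-0.12,0.0],[-0.0,-0.12,0.0],[-0.0,-0.12,0.0]]}
total tool shift [ 0.1607 -0.0027 -0.4888] rv [-0.01 -1.64  0.  ]
```

```bash
python3 -m creep '{"travel": [[0,-0.01,0],[0,-0.02,0],[0,-0.02,0],[0,-0.02,0],[0,-0.01,0],[0,0,0]],"dr": [[0,0,0],[0,0,0],[0,0,0],[0,0,0],[0,0,0],[0,0,0]],"fingers":[0.04,0.04,0.04,0.04,0.04,0.04]}'
python3 -m creep '{"travel": [[0.005,0,-0.017],[0.011,0,-0.03],[0.011,0,-0.035],[0.011,0,-0.035],[0.011,0,-0.035],[0.011,0,-0.035],[0.011,0,-0.035],[0.011,0,-0.035],[0.011,0,-0.035],[0.011,0,-0.035],[0.011,0,-0.035],[0.011,0,-0.035],[0.011,0,-0.035],[0.011,0,-0.035],[0.008,0,-0.015],[0.004,0,-0.007],[0,0,0],[0,0,0]],"dr": [[0,-0.12,0],[0,-0.12,0],[0,-0.12,0],[0,-0.12,0],[0,-0.12,0],[0,-0.12,0],[0,-0.12,0],[0,-0.12,0],[0,-0.12,0],[0,-0.12,0],[0,-0.12,0],[0,-0.12,0],[0,-0.12,0],[0,-0.12,0],[0,0,0],[0,0,0],[0,0,0],[0,0,0]],"fingers":[0.04,0.04,0.04,0.04,0.04,0.04,0.04,0.04,0.04,0.04,0.04,0.04,0.04,0.04,0.04,0.04,0.04,0.04]}'
python3 - <<'E'
from h import *
import pickle
m=manip.camera_model('wrist');cv2.imwrite("pics/w11.png",manip.camera('wrist')[:,:,::-1])
s=manip.observe();print(s['grip_width'],s['contact_force'],s['position'],s['torque'],s['tcp_rot'])
pickle.dump((m,s),open('w11.pkl','wb'))
E
```

```text
time_s: 14.05
position: [0.493, 0.1282, 0.1837]
tcp_rot: [-90.0, -0.2, -6.1]
contact_force: [0.1, -0.3, -2.2]
grip_width: 0.0463
time_s: 15.85
position: [0.6065, -0.373, 0.1812]
tcp_rot: [-89.9, 0.1, -4.5]
contact_force: [0.8, -0.2, -2.2]
grip_width: 0.0462
0.04650885133645308 [-0.24209811  0.79007626 -1.8069165 ] [ 0.60651925 -0.37284715  0.18167849] [-0.07804309 -0.11682193  0.02273538] [-8.99536572e+01  5.55501587e-02 -4.44026399e+00]
```

View pics/w11.png

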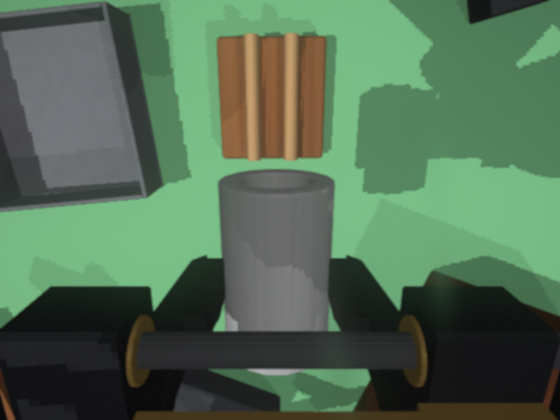

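Rack is in view at about (272, 97), with dowels at columns ~252 and ~291. I'll enlarge it to measure.

```bash
python3 - <<'E'
from h import *
crop('pics/w11.png','pics/w11c.png',205,20,140,150,4)
E
```

```text
(no output)
```

View pics/w11c.png

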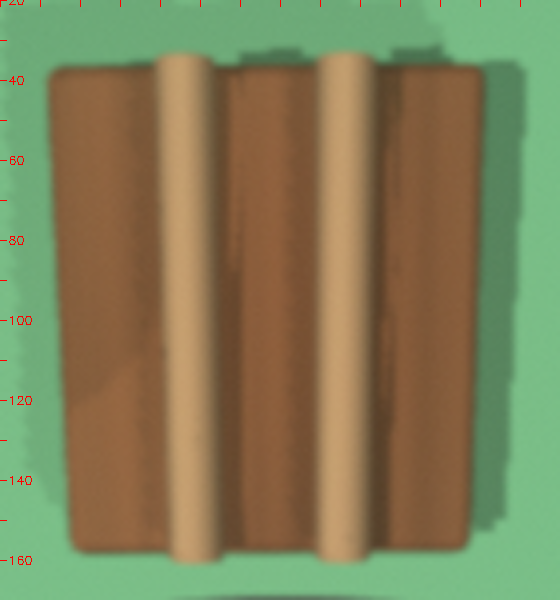

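```bash
python3 - <<'E'
from h import *
import pickle
m,s=pickle.load(open('w11.pkl','rb'));Rt=rot(s['tcp_rot'])
P=[onz(m,u,.02) for u in ((217.5,37),(326,36.8),(222.5,157.8),(322,157.5))]
Q=[onz(m,(205+a/4,20+b/4),.027) for a,b in ((185,70),(346.5,70),(195,545),(343.5,545))]
for X in (P,Q):
    X=np.array(X); L=(X-s['position'])@Rt
    print('world c',X.mean(0).round(4),'tool c',L.mean(0).round(4)); print(L.round(4).tolist())
    d=(L[0]+L[1]-L[2]-L[3]); print('yaw rel tool deg',np.degrees(np.arctan2(-d[0],d[2])), 'cross', np.degrees(np.arctan2((L[1]-L[0])[2],(L[1]-L[0])[0])))
# held sleeve centre by same camera
E
```

```text
world c [ 0.6099 -0.2986  0.02  ] tool c [-0.0022  0.1617  0.0742]
[[-0.0462, 0.1618, 0.1231], [0.0416, 0.1617, 0.1233], [-0.0464, 0.1617, 0.025], [0.0421, 0.1617, 0.0254]]
yaw rel tool deg 0.08924330294323758 cross 0.11874768079186059
world c [ 0.6099 -0.2981  0.027 ] tool c [-0.0022  0.1547  0.0746]
[[-0.0185, 0.1548, 0.1217], [0.0135, 0.1548, 0.1217], [-0.0181, 0.1547, 0.0275], [0.0141, 0.1547, 0.0276]]
yaw rel tool deg 0.27857205751967584 cross 0.022625447757804305
```

```bash
python3 -m creep '{"travel": [[-0.002,0,0.01],[-0.002,0,0.02],[0,0,0.02],[0,0,0.016],[0,0.004,0.01],[0,0.016,0],[0,0.02,0],[0,0.02,0],[0,0.02,0],[0,0.012,0],[0,0.006,0],[0,0,0],[0,0,0]],"dr": [[0,0,0],[0,0,0],[0,0,0],[0,0,0],[0,0,0],[0,0,0],[0,0,0],[0,0,0],[0,0,0],[0,0,0],[0,0,0],[0,0,0],[0,0,0]],"fingers":[0.04,0.04,0.04,0.04,0.04,0.04,0.04,0.04,0.04,0.04,0.04,0.04,0.04]}'
python3 - <<'E'
from h import *
import pickle
cv2.imwrite("pics/w12.png",manip.camera('wrist')[:,:,::-1])
cv2.imwrite("pics/s12.png",manip.camera('scene')[:,:,::-1])
s=manip.observe();print(s['grip_width'],s['contact_force'],s['position'],s['torque'],s['tcp_rot'])
crop('pics/s12.png','pics/s12c.png',110,210,130,120,5)
E
```

```text
time_s: 17.2
position: [0.6089, -0.2978, 0.0853]
tcp_rot: [-90.0, -0.1, -4.5]
contact_force: [0.3, -0.7, -2.4]
grip_width: 0.0469
0.046664953598043575 [ 0.59926115  0.63392506 -2.37677702] [ 0.60895165 -0.29780533  0.08540409] [-0.1174201  -0.10998762  0.00842303] [-9.00544546e+01 -8.73977519e-02 -4.47588398e+00]
```

View pics/w12.png

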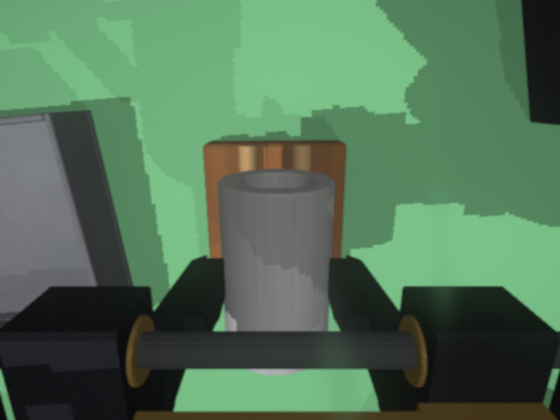

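View pics/s12c.png

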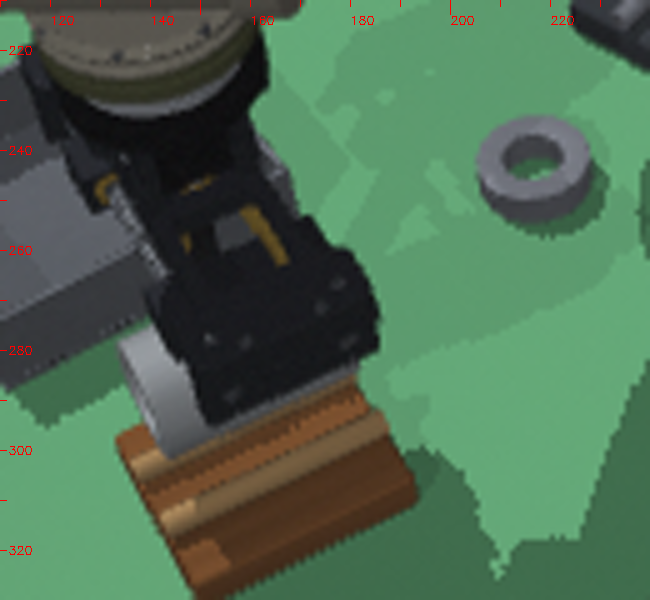

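```bash
python3 -m creep '{"travel": [[-0.0007,0.006,0],[0,0.008,0],[0,0.008,0],[0,0.005,0],[0,0.002,0],[0,0,0]],"dr": [[0,0,0],[0,0,0],[0,0,0],[0,0,0],[0,0,0],[0,0,0]],"fingers":[0.04,0.04,0.04,0.04,0.04,0.04]}'
python3 -m creep '{"travel": [[0,0.002,0],[0,0,0],[0,0,0]],"dr": [[0,0,0],[0,0,0],[0,0,0]],"fingers":[0.04,0.04,0.04]}'
python3 -m creep '{"travel": [[0,0.0015,0],[0,0,0],[0,0,0]],"dr": [[0,0,0],[0,0,0],[0,0,0]],"fingers":[0.04,0.04,0.04]}'
```

```text
time_s: 17.9
position: [0.6078, -0.2974, 0.0549]
tcp_rot: [-90.0, 0.0, -4.5]
contact_force: [-0.2, 0.5, -1.7]
grip_width: 0.0466
time_s: 18.2
position: [0.6079, -0.2975, 0.0535]
tcp_rot: [-90.0, -0.0, -4.5]
contact_force: [-0.1, -0.5, -2.2]
grip_width: 0.0464
time_s: 18.5
position: [0.6079, -0.2975, 0.0518]
tcp_rot: [-90.0, -0.0, -4.5]
contact_force: [0.2, -0.1, -2.9]
grip_width: 0.0466
```

```bash
python3 -m creep '{"travel": [[0,0.0008,0],[0,0,0],[0,0,0]],"dr": [[0,0,0],[0,0,0],[0,0,0]],"fingers":[0.04,0.04,0.04]}'
python3 -m creep '{"travel": [[0,0.0008,0],[0,0,0],[0,0,0]],"dr": [[0,0,0],[0,0,0],[0,0,0]],"fingers":[0.04,0.04,0.04]}'
```

```text
time_s: 18.8
position: [0.608, -0.2976, 0.0515]
tcp_rot: [-90.0, -0.0, -4.5]
contact_force: [-0.7, 0.8, 1.2]
grip_width: 0.0462
time_s: 19.1
position: [0.6081, -0.2977, 0.0513]
tcp_rot: [-90.0, -0.1, -4.5]
contact_force: [-2.5, 0.6, 6.1]
grip_width: 0.0468
```

```bash
python3 -m creep '{"travel": [[0,-0.0007,0],[0,0,0],[0,0,0],[0,0,0],[0,0,0],[0,0,0],[0,0,0],[0,0,0],[0,0,0]],"dr": [[0,0,0],[0,0,0],[0,0,0],[0,0,0],[0,0,0],[0,0,0],[0,0,0],[0,0,0],[0,0,0]],"fingers":[0.04,0.046,0.049,0.052,0.056,0.062,0.068,0.072,0.072]}'
python3 - <<'E'
from h import *
cv2.imwrite("pics/w13.png",manip.camera('wrist')[:,:,::-1])
s=manip.observe();print(s['grip_width'],s['contact_force'],s['position'])
E
```

```text
time_s: 20.0
position: [0.6078, -0.2974, 0.0509]
tcp_rot: [-90.0, 0.0, -4.5]
contact_force: [-0.2, -1.0, -1.2]
grip_width: 0.0722
0.07189672597736735 [-0.03101483  0.42545233 -0.773518  ] [ 0.60786203 -0.29745371  0.05088517]
```

View pics/w13.png

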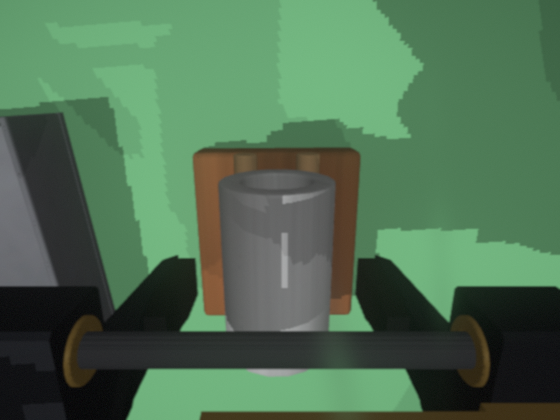

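```bash
python3 -m creep '{"travel": [[0,0,0],[0,0,0],[0,-0.004,0],[0,-0.01,0],[0,-0.015,0],[0,-0.02,0],[0,-0.02,0],[0,-0.02,0],[0,-0.02,0],[0,-0.02,0],[0,-0.02,0],[0,-0.01,0],[0,0,0],[0,0,0]],"dr": [[0,0,0],[0,0,0],[0,0,0],[0,0,0],[0,0,0],[0,0,0],[0,0,0],[0,0,0],[0,0,0],[0,0,0],[0,0,0],[0,0,0],[0,0,0],[0,0,0]],"fingers":[0.08,0.084,0.084,0.084,0.084,0.084,0.084,0.084,0.084,0.084,0.084,0.084,0.084,0.084]}'
python3 - <<'E'
from h import *
for n in('wrist','scene','side'): cv2.imwrite(f"pics/{n}14.png",manip.camera(n)[:,:,::-1])
crop('pics/scene14.png','pics/s14c.png',80,180,240,160,3)
crop('pics/side14.png','pics/d14c.png',170,140,240,150,3)
E
```

```text
time_s: 21.45
position: [0.6077, -0.2973, 0.2094]
tcp_rot: [-90.0, 0.0, -4.5]
contact_force: [0.1, -0.4, -0.2]
grip_width: 0.0843
```

View pics/wrist14.png

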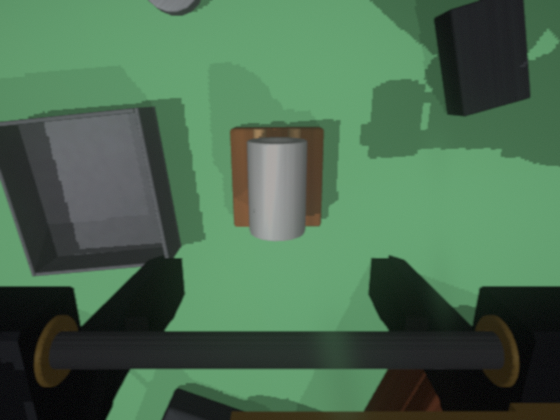

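View pics/s14c.png

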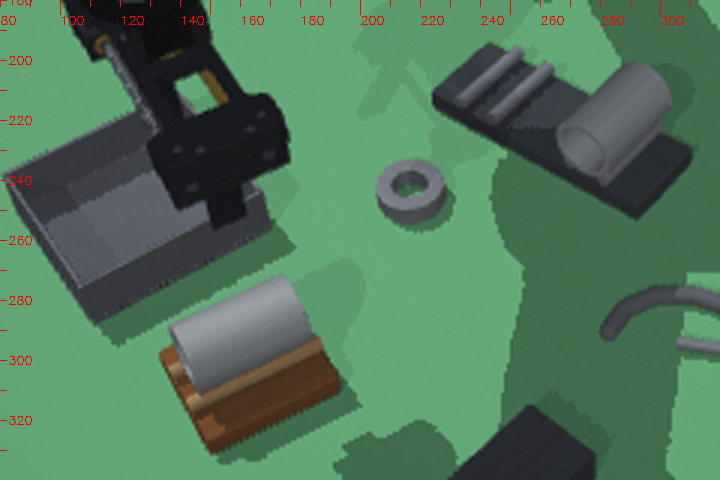

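View pics/d14c.png

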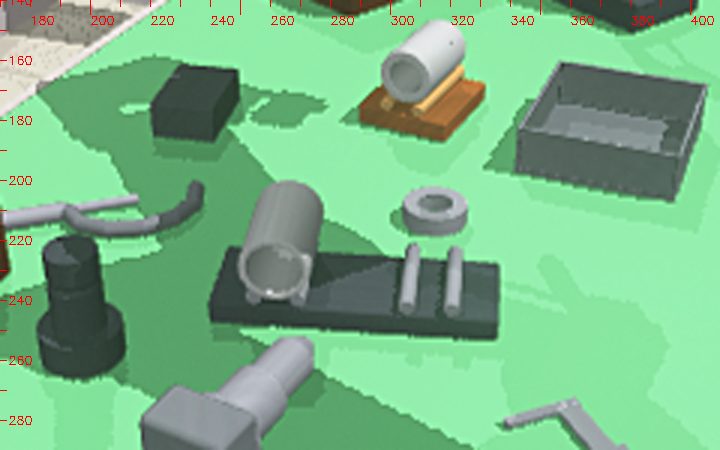

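```bash
python3 -c "
from workcell import manip
s=manip.observe();print(s['time_s'],s['qvel'].round(2));print(manip.hand_in())"
```

```text
21.6 [-0.1  -0.08 -0.22  0.    0.09  0.12]
the job is handed in; nothing more can be done
None
```

I gauged the front sleeve, judged it good, and laid it in the wooden rack. I handed the job in at 21.6 s of the 54 s allowed.

- **Gauging:** the sleeve slid freely onto the pin. It stopped where the step should be, with its centre about 7 mm past the tip. The wrist camera showed its leading end at the step and clear of the shoulder. The push built up to about 15 N with no further movement, so I read it as the good 32 mm bore and drew it off.
- **Placing:** I lowered it until it touched the dowels, with about 8 N of contact, at the height I had gripped it in the cradle. I then opened the fingers and raised the gripper.
- **Final check:** all three cameras showed the sleeve lying centred between the dowels. The rear sleeve was still in its seat. The shaft and ring gauge looked undisturbed.

Some measurements disagreed:
- **Gripper opening:** it read about 46.5 mm on the 52 mm sleeve throughout. I could not explain it, but the sleeve never slipped noticeably.
- **Wrist camera:** it read about 2 mm off sideways. I found this from the side force when I gripped the sleeve (about 10 N until I re-centred) and corrected for it afterwards.
- **Sleeve height in the grip:** the wrist camera and the side camera differed by up to about 5 mm. I used the side camera's value, and the force-free slide onto the pin agreed with it.

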